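# Set up the record photo: bottles in a row, column held level above

### The job

Set up the record photo of a calibration run. First set the white-capped brown bottle down (do not drop it) upright on the green ring, the empty place of the low shelf, so that the three bottles make one neat row, and let go of it; then draw the column with the blue end plugs out of its slanted holder, turn it level and hold it over the middle of the row, parallel with the row and about 12 cm above the bottle caps. Finish there while still holding the column, with the other two bottles and the red-ended column left where they were.

Things in the scene. Friction and masses are not known exactly. Their poses are not given: they have to be found in the camera images.
- bottle_white_center (a point): Small brown glass bottle, white screw cap, body 46 mm in diameter, 112 mm tall in all; it stands upright. This point is its centre line half-way up (56 mm over its foot); z up. It stands loose on the worktop and has to go on the shelf. The straight part of the body, about 15 to 70 mm over the foot, can be gripped.
- bottle_black_1_center (a point): Small brown glass bottle, black screw cap, body 46 mm in diameter, 98 mm tall in all; it stands upright. This point is its centre line half-way up (49 mm over its foot); z up. One of the two already in the row on the shelf.
- bottle_black_2_center (a point): Small brown glass bottle, black screw cap, body 46 mm in diameter, 98 mm tall in all; it stands upright. This point is its centre line half-way up (49 mm over its foot); z up. The other of the two already in the row on the shelf.
- empty_place (a point): Centre of the thin green ring (54 mm across, flat) that marks the empty place of the row, at the height of the shelf's top, 16 mm over the worktop; it is either end or the middle of the row. z up.
- row_middle (a point): Middle of the low white shelf's top (100 x 250 mm, 16 mm over the worktop, fixed). Its y axis runs along the row: the three places lie at y = -75, 0 and +75 mm; z up. A rail along the +x edge rises 15 mm over the shelf top.
- column_blue_center (a point): Centre of the steel column with blue end plugs: a rod 164 mm long, 85 g, balanced here; y along the rod, +y end down in its socket. It slants at 45 degrees. Bare shaft 9.6 mm thick, free to grip from y = -45 to +35 mm; end nuts 16 mm. z is square to the rod, 45 degrees up: a gripper reaching along -z, or up to 25 degrees steeper, fingers closing along x, has room. Draw it 35 mm along its -y to clear the socket, then lift.
- column_red_center (a point): Centre of the like column with red end plugs, in the other socket of the holder, parallel to the blue one with their centre lines 80 mm apart; stays there. Same axes.
- holder: Fixed holder, two 22 mm square sockets 28 mm deep at x = -40 and +40 mm; columns lean up towards -y, their upper nuts on a rest bar at y = -120 mm (seen along a column, its edge is 60 mm beyond the column's centre); end posts 115 mm high. Origin at the worktop under the grey socket block, which reaches from y = -38 to +15 mm, 57 mm high, 144 mm long (x). Foot 150 x 160 mm. Which column is in which socket varies.
Not all that is in view belongs to the job. Leave any pink look-alike of the part that bears bottle_black_2_center alone.

How it is judged:
On the way, in this order (a step that is already met when the one before it is completed fails the run):
1. the white-capped bottle stands upright on the green ring, let go, while the blue column is still in its holder (horizontal distance between bottle_white_center and empty_place below 0.014 m and z of bottle_white_center in the frame of row_middle between 0.051 and 0.061 m and angle between bottle_white_center's own z axis and vertical below 0.08 rad and contact force between bottle_white and the fingers below 0.1 N and linear speed of bottle_white below 0.02 m/s and distance of column_blue_center from where it was at the start of the episode below 0.02 m), for 0.2 s.
2. the blue-ended column is drawn out of its socket and held by the fingers (distance of column_blue_center from where it was at the start of the episode above 0.06 m and contact force between column_blue and the fingers above 0.5 N and contact force between column_blue and holder below 0.1 N), for 0.1 s.
At the end, for the whole second after the job is handed in: Blue column held still by fingers, centre 0.20-0.32 m up, within 50 mm of over the row middle, level within 8 deg, parallel within 9.7 deg. White-capped bottle free, upright, within 14 mm of ring centre. Black-capped bottles moved < 12 mm, upright; red column moved < 15 mm (horizontal distance between bottle_white_center and empty_place below 0.014 m and z of bottle_white_center in the frame of row_middle between 0.051 and 0.061 m and angle between each of bottle_white_center, bottle_black_1_center, bottle_black_2_center's own z axis and vertical below 0.08 rad and contact force between bottle_white and the fingers below 0.1 N and linear speed of bottle_white below 0.02 m/s and distance of each of bottle_black_1_center, bottle_black_2_center from where it was at the start of the episode below 0.012 m and distance of column_red_center from where it was at the start of the episode below 0.015 m and height (world z) of column_blue_center between 0.2 and 0.32 m and angle between column_blue_center's own y axis and vertical between 1.431 and 1.711 rad and angle between the y axis of column_blue_center and the y axis of row_middle, either way round below 0.17 rad and horizontal distance between column_blue_center and row_middle below 0.05 m and contact force between column_blue and the fingers above 0.5 N and linear speed of column_blue below 0.03 m/s); the arm keeps its last pose, push and grip.
It fails at once if the white-capped bottle is dropped: nothing holds it while it is more than 20 mm above the shelf (z of bottle_white_center in the frame of row_middle above 0.076 m and contact force between bottle_white and the fingers below 0.01 N).
It fails at once if a bottle is tipped over (angle between any of bottle_white_center, bottle_black_1_center, bottle_black_2_center's own z axis and vertical above 0.6 rad).
It fails at once if the red-ended column is pulled out of its place (distance of column_red_center from where it was at the start of the episode above 0.03 m).
It also fails if it takes over 53 s, if anything falls off the work surface, if the arm or the gripper's body presses on something with over 40 N, if the wrist force passes 120 N, or if a joint passes its speed limit or range.

### The arm

A 6-joint arm with a two-finger parallel gripper is mounted at the origin on the work surface; the furniture and walls round the work are solid. World frame = base frame: x ahead of the robot, y to its left, z up, the work surface at z = 0. Lengths are in m, angles in rad, forces in N, time in s.
With the tool pointing down it reaches from about 0.425 to 0.95 m from the base axis. Payload 3.5 kg.
Tool frame: the origin (TCP) lies at the very end of the fingers, on their centre line; the grasp point (between the pads) lies 19 mm behind it; z points along the fingers, y is the line along which they close (so a half turn about z gives the same grasp; the last joint's range is limited). The gripper opens to 85 mm and grips with 20 to 120 N. Pads are 22 mm wide; open, the fingers measure 114 mm over their backs; the gripper's body (76 mm by 85 mm) begins 54 mm behind the grasp point. The pads swing forward as they close: fully open they stand 13 mm farther back than shut.
Start: joints at [-0.15, 0.286, 1.577, -0, 1.279, -0.15], TCP at [0.675, 0, 0.231] pointing down, gripper open.
Joint ranges: [-2.77, 2.77], [-0.9, 2.22], [0.21, 2.48], [-1.53, 4.67], [0.24, 2.81], [-2.84, 2.84]. Speed limits (rad/s): [2.79, 2.79, 3.14, 3.14, 3.14, 3.14].

### API

Orientations are given as a unit quaternion [x, y, z, w].
In Python, from plant import ctrl, optics, sign_off gives the robot as it stands.
- The arm moves only by the shell command python3 -m creep 'ROWS' [FORCE]. ROWS is JSON, a list of rows, each an object of numbers: "x", "y", "z": the shift along the tool's x, y, z in mm; "rx", "ry", "rz": the turn, a rotation vector about the tool's x, y, z in degrees; "grip": the opening, from 0 (shut) to 1 (fully open). In form: [{"x": .., "y": .., "z": .., "rx": .., "ry": .., "rz": .., "grip": ..}, ...]. A call has exactly 10 rows; each row shifts and turns the commanded pose from where the row before left it, along the tool's axes as they then stand; what a row does not reach is not made up. A row lasts 1/12 s, in which the tool goes at most 41.7 mm and 7.16 degrees, less where a joint would pass 70% of its speed; a pose out of reach is approached as far as the arm can. A call with a gripper value outside its range is refused whole. The fingers move at their own pace and stop on an object; FORCE is the grip in N (left out, the last holds). Time passes only in rows, so rows that do not move let the fingers close, or fill a call up. It gives the time, the measured TCP pose, the force, the opening and the grip force at its end, in the units of the state.
- ctrl.get_state(): the state, without advancing time (a new reading comes with each control period).
- optics.read_camera(name): name is "scene" or "side" or "wrist"; returns a dict with "color" (480x640x3 uint8, blue, green, red), "K" (3x3 intrinsics, pixels), "R" (3x3) and "t" (3): a world point X has camera coordinates R X + t. Camera axes: x right, y down, z forward; pixel columns grow to the right and rows downward; lengths in m; the calibration is good to about 2 mm. A picture is of the moment at which its call begins. There is no depth.
- sign_off(): hands the job in; it is judged then, once.
The state is a dict: "time": time; "qpos": joint angles; "dq": joint speeds; "joint_efforts": joint torques, N m; "eef_pos": TCP position; "tcp_rot": TCP orientation; "contact_force": force on the tool from outside, world axes, zero at the start; "wrist_torque": the same for the moment, N m; "opening": opening from 0.0 (shut) to 1.0 (fully open); "finger_force": force on a finger pad.
Only numpy, scipy, OpenCV 4.12 (cv2) and the standard library are available. Lean on these libraries where they do the work, as an engineer would, in place of code of your own. Each camera call takes 0.05 s, during which the arm holds its last target. There are 200 camera calls.

## Working session

There is one attempt and no reset: what is moved stays moved. The work goes in short steps, Python scripts to look and compute and a shell command to move; the robot and the scene stay as the last step left them, time stands still between calls to the robot, and variables do not carry over. Pictures are saved under pics/ and viewed, at most 10 in all, crops included, and the job is handed in when it is done.

```bash
mkdir -p pics; ls; python3 - <<'E'
from plant import ctrl, optics
import cv2,numpy as np
s=ctrl.get_state();print(s['time'],s['eef_pos'],s['tcp_rot'],s['opening'])
for n in ['scene','side','wrist']:
    c=optics.read_camera(n);cv2.imwrite(f'pics/{n}0.png',c['color'])
    print(n,np.round(c['K'],1).tolist(),np.round(c['R'],3).tolist(),np.round(c['t'],3).tolist())
E
```

```text
pics
0.0 [6.74352899e-01 1.20231549e-04 2.29931150e-01] [ 7.07106967e-01  7.07105587e-01 -7.05140855e-04 -9.63182155e-04] 1.0011244482334425
scene [[524.6, 0.0, 322.0], [0.0, 524.6, 242.9], [0.0, 0.0, 1.0]] [[0.551, -0.834, 0.01], [-0.597, -0.402, -0.694], [0.583, 0.377, -0.72]] [-0.274, 0.352, 0.739]
side [[562.0, 0.0, 323.6], [0.0, 562.0, 244.0], [0.0, 0.0, 1.0]] [[0.796, -0.605, -0.014], [-0.485, -0.624, -0.613], [0.362, 0.495, -0.79]] [-0.374, 0.29, 1.1]
wrist [[345.6, 0.0, 322.9], [0.0, 345.6, 236.5], [0.0, 0.0, 1.0]] [[1.0, 0.0, -0.002], [0.001, -0.961, 0.277], [-0.002, -0.277, -0.961]] [-0.674, -0.036, 0.379]
```

View pics/scene0.png

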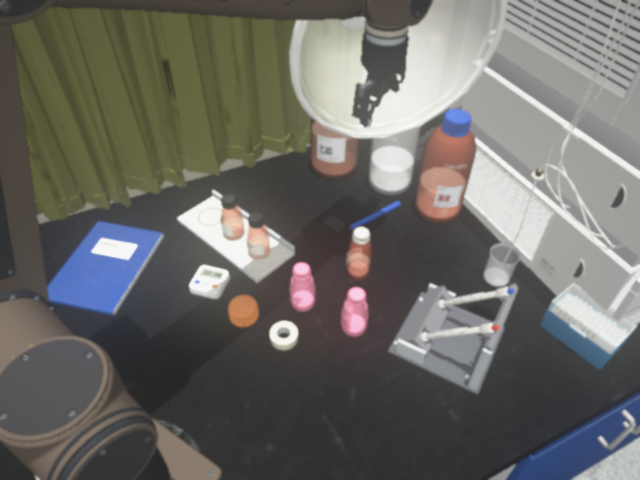

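View pics/side0.png

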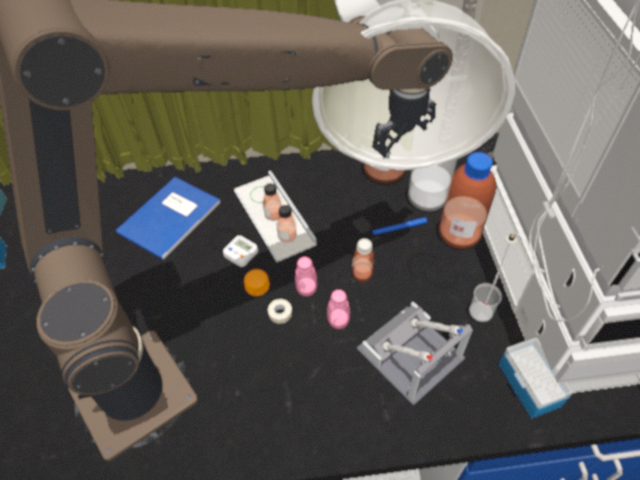

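The scene picture shows the shelf at (235,235) with its green ring at (209,217), the white-capped bottle at (359,255), and the holder at (455,335). Blue plug is at (511,291), red at (495,328). In the side picture the ring is at (262,194), the bottle at (364,260) and the holder at (415,350). I'll enlarge both.

```bash
python3 - <<'E'
import cv2,numpy as np
a=cv2.imread('pics/scene0.png');b=cv2.imread('pics/side0.png')
r=lambda i,x,y,w,h,k:cv2.resize(i[y:y+h,x:x+w],None,fx=k,fy=k,interpolation=cv2.INTER_CUBIC)
out=np.vstack([np.hstack([r(a,170,180,130,100,3),r(a,380,270,136,100,3)]),np.hstack([r(b,230,170,130,100,3),r(b,350,300,136,100,3)])])
cv2.imwrite('pics/crop.png',out);print(out.shape)
E
```

```text
(600, 798, 3)
```

View pics/crop.png

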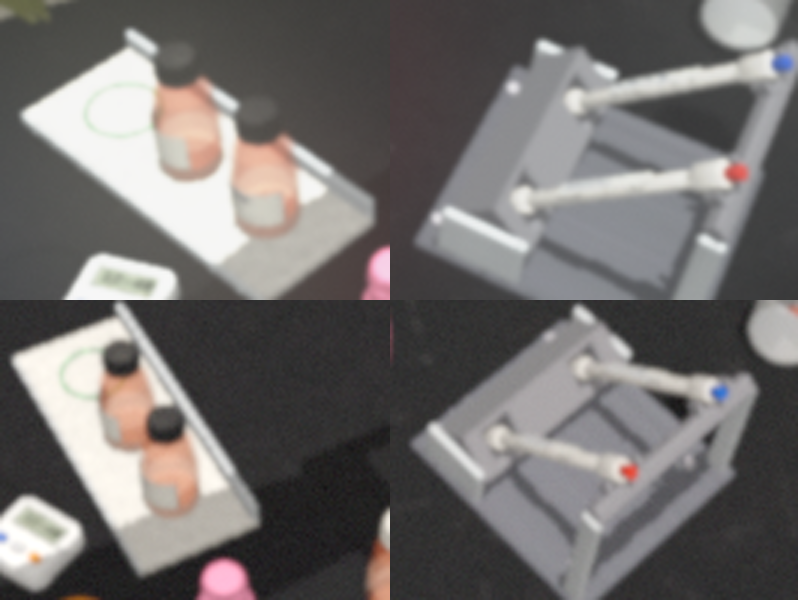

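Top row of the crop shows the scene view and the bottom row the side view. Ring centre is at (123,110) and (93,374). The black caps are at (178,52), (260,110) and (121,352), (165,418). The blue plug is at (783,63) and (720,393), red at (737,173) and (628,471). Next I triangulate.

```bash
cat > h.py <<'E'
import numpy as np,cv2
from plant import ctrl,optics
from scipy.optimize import least_squares
from scipy.spatial.transform import Rotation as Rn
def proj(c,X): return cv2.projectPoints(np.array([X],float),cv2.Rodrigues(c['R'])[0],np.array(c['t']),c['K'],None)[0].ravel()
def tri(obs,z=None):
    "obs: list of (cam,(u,v)); z: known height"
    f=lambda p:np.concatenate([proj(c,p if z is None else [p[0],p[1],z])-uv for c,uv in obs])
    r=least_squares(f,[.7,0,.05] if z is None else [.7,0]);return np.round(r.x,4),round(float(np.abs(r.fun).max()),1)
E
python3 - <<'E'
from h import *
a=optics.read_camera('scene');b=optics.read_camera('side')
SL=lambda u,v:(a,np.array([170+u/3,180+v/3]));SR=lambda u,v:(a,np.array([380+(u-390)/3,270+v/3]))
DL=lambda u,v:(b,np.array([230+u/3,170+(v-300)/3]));DR=lambda u,v:(b,np.array([350+(u-390)/3,300+(v-300)/3]))
P=lambda n,o,z=None:print(n,tri(o,z),tri(o[:1],z) if z else '',tri(o[1:],z) if z else '')
P('ring',[SL(123,110),DL(93,374)],.016)
P('cap1',[SL(178,50),DL(121,350)],.114)
P('cap2',[SL(260,108),DL(165,416)],.114)
P('cornerA',[SL(22,116),DL(12,358)],.016)
P('cornerB',[SL(217,264),DL(137,572)],.016)
P('white cap',[(a,np.array([361,233.])),(b,np.array([365,243.]))],.112)
P('blue',[SR(783,63),DR(720,393)]);P('blueLow',[SR(578,100),DR(583,368)])
P('red',[SR(737,173),DR(628,471)]);P('redLow',[SR(520,198),DR(497,438)])
for n,s,d in [('sockTopL',(437,217),(432,428)),('railcorner1',(128,34),None)]:
    if d:P(n,[SR(*s),DR(*d)])
E
```

```text
ring (array([0.4815, 0.2714]), 0.0) (array([0.4816, 0.2715]), 0.0) (array([0.4815, 0.2713]), 0.0)
cap1 (array([0.4712, 0.1975]), 0.6) (array([0.4726, 0.1983]), 0.0) (array([0.4697, 0.1966]), 0.0)
cap2 (array([0.4587, 0.1212]), 0.3) (array([0.4592, 0.1211]), 0.0) (array([0.458 , 0.1214]), 0.0)
cornerA (array([0.4377, 0.3269]), 0.3) (array([0.4373, 0.326 ]), 0.0) (array([0.4381, 0.3282]), 0.0)
cornerB (array([0.401 , 0.1069]), 8.3) (array([0.4065, 0.1244]), 0.0) (array([0.396 , 0.0809]), 0.0)
white cap (array([ 0.5337, -0.0599]), 1.2) (array([ 0.5306, -0.0609]), 0.0) (array([ 0.5365, -0.0588]), 0.0)
blue (array([ 0.5308, -0.3331,  0.1346]), 0.1)  
blueLow (array([ 0.5205, -0.2381,  0.0447]), 0.1)  
red (array([ 0.4498, -0.3377,  0.1359]), 0.3)  
redLow (array([ 0.4434, -0.2392,  0.0386]), 0.6)  
sockTopL (array([ 0.421 , -0.2009,  0.0173]), 0.3)
```

View pics/wrist0.png

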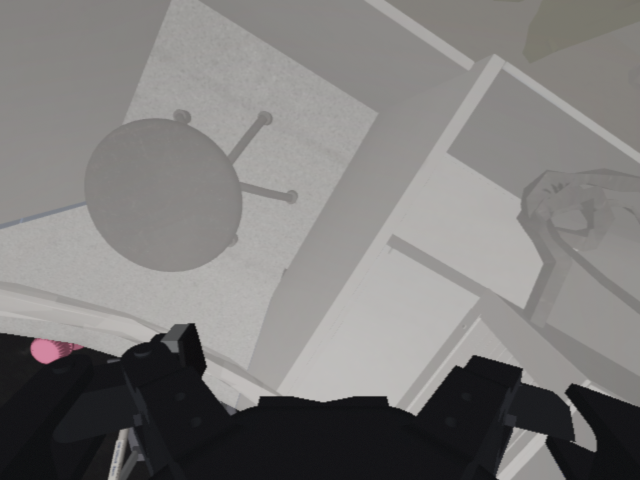

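The wrist view shows a tilted mirror-like disc under the hand, reflecting the room, with its rim along v≈290–400 at the bottom left. It is an obstacle, so I'll locate its rim from the two fixed views.

```bash
python3 - <<'E'
from h import *
a=optics.read_camera('scene');b=optics.read_camera('side');w=optics.read_camera('wrist')
A=np.array([(291,70),(305,25),(300,105),(320,123),(345,133),(370,136),(400,132),(440,110),(480,68),(500,35),(505,10)],float)
B=np.array([(313,95),(318,70),(325,125),(350,150),(375,162),(400,167),(440,163),(480,145),(505,115),(514,85),(505,45),(480,20),(450,5)],float)
W=np.array([(0,290),(100,315),(180,345),(260,395)],float)
th=np.linspace(0,2*np.pi,400)
def circ(p):
    n=np.array([np.cos(p[3])*np.sin(p[4]),np.sin(p[3])*np.sin(p[4]),np.cos(p[4])])
    u=np.cross(n,[.123,.9,.3]);u/=np.linalg.norm(u);v=np.cross(n,u)
    return p[:3]+p[5]*(np.cos(th)[:,None]*u+np.sin(th)[:,None]*v),n
def f(p,sets):
    X,_=circ(p);r=[]
    for c,o in sets:
        q=X@np.array(c['R']).T+c['t'];q=q[:,:2]/np.maximum(q[:,2:],.05)*c['K'][0,0]+c['K'][:2,2]
        r.append(np.sqrt(((o[:,None]-q[None])**2).sum(-1)).min(1))
    return np.concatenate(r)
for sets in ([(a,A),(b,B)],[(a,A),(b,B),(w,W)]):
  best=None
  for s in [(.8,.1,.2),(.7,.15,.1),(.9,.3,.4)]:
   for az in (0,2,4):
    for el in (.3,1.2):
      r=least_squares(f,[*s,az,el,.15],args=(sets,))
      if best is None or r.cost<best.cost:best=r
  X,n=circ(best.x);print(np.round(best.x,3),n.round(2),best.cost.round(1),np.abs(best.fun).max().round(1),X.min(0).round(3),X.max(0).round(3))
for n_,o in [('bottom',[(a,(370,136)),(b,(400,167))]),('left',[(a,(291,70)),(b,(313,95))])]:print(n_,tri(o))
E
```

```text
[ 0.645 -0.042  0.418  0.915  1.513  0.174] [0.61 0.79 0.06] 100.3 8.7 [ 0.507 -0.148  0.245] [0.783 0.064 0.592]
[ 0.645 -0.039  0.418  4.009  1.592  0.172] [-0.65 -0.76 -0.02] 130.8 11.3 [ 0.514 -0.15   0.246] [0.775 0.071 0.589]
bottom (array([0.6825, 0.011 , 0.2001]), 3.2)
left (array([0.5309, 0.091 , 0.3887]), 5.8)
```

The fit is poor, so the disc is close behind the hand but not pinned down. Backing off towards the scene camera is the sure-free direction, so I move that way and look again to see whether the disc is fixed.

```bash
python3 -m creep '[{"x":-4,"y":-8,"z":-5,"grip":1},{"x":-4,"y":-8,"z":-5,"grip":1},{"x":-4,"y":-8,"z":-5,"grip":1},{"x":-4,"y":-8,"z":-5,"grip":1},{"x":-4,"y":-8,"z":-5,"grip":1},{"x":-4,"y":-8,"z":-5,"grip":1},{"x":-4,"y":-8,"z":-5,"grip":1},{"x":-4,"y":-8,"z":-5,"grip":1},{"x":-4,"y":-8,"z":-5,"grip":1},{"x":-4,"y":-8,"z":-5,"grip":1}]' 40
python3 - <<'E'
from h import *
a=optics.read_camera('scene')['color'];b=optics.read_camera('side')['color'];w=optics.read_camera('wrist')['color']
out=np.vstack([np.hstack([a[:240,180:580],b[:240,200:600]]),np.hstack([w[::1,:][120:480,:],cv2.resize(cv2.imread('pics/scene0.png')[0:180,270:430],(160,360)[:2])])])
cv2.imwrite('pics/p2.png',out)
E
```

```text
$[0]: bad value
```

View pics/p2.png

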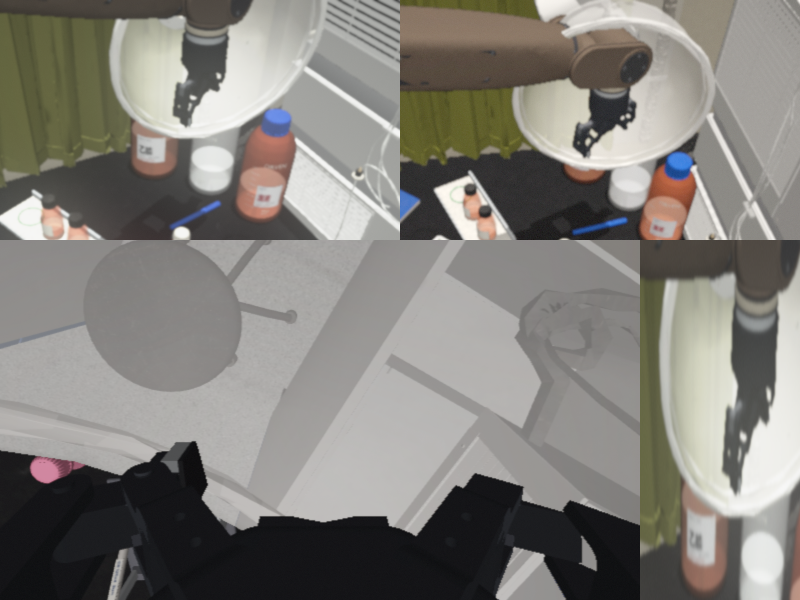

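The move was refused, so everything stands as before. The disc is a pale translucent funnel hood behind the hand, with its lower rim at (370,136) in the scene view. I'll retry with all keys given.

```bash
python3 -m creep '[{"x":-4,"y":-8,"z":-5,"rx":0,"ry":0,"rz":0,"grip":1.0},{"x":-4,"y":-8,"z":-5,"rx":0,"ry":0,"rz":0,"grip":1.0},{"x":-4,"y":-8,"z":-5,"rx":0,"ry":0,"rz":0,"grip":1.0},{"x":-4,"y":-8,"z":-5,"rx":0,"ry":0,"rz":0,"grip":1.0},{"x":-4,"y":-8,"z":-5,"rx":0,"ry":0,"rz":0,"grip":1.0},{"x":-4,"y":-8,"z":-5,"rx":0,"ry":0,"rz":0,"grip":1.0},{"x":-4,"y":-8,"z":-5,"rx":0,"ry":0,"rz":0,"grip":1.0},{"x":-4,"y":-8,"z":-5,"rx":0,"ry":0,"rz":0,"grip":1.0},{"x":-4,"y":-8,"z":-5,"rx":0,"ry":0,"rz":0,"grip":1.0},{"x":-4,"y":-8,"z":-5,"rx":0,"ry":0,"rz":0,"grip":1.0}]' 40
python3 - <<'E'
from h import *
w=optics.read_camera('wrist');a=optics.read_camera('scene')['color'];b=optics.read_camera('side')['color']
cv2.imwrite('pics/p3.png',np.hstack([w['color'],np.vstack([a[::2,60:380:2],b[::2,60:380:2]])]))
np.savez('w3.npz',K=w['K'],R=w['R'],t=w['t'])
E
```

```text
time: 1.38
eef_pos: [0.5941, -0.0404, 0.2819]
tcp_rot: [0.707, 0.707, 0.0, 0.0]
contact_force: [0.2, -0.5, 0.5]
opening: 1.002
finger_force: 0.0
```

View pics/p3.png

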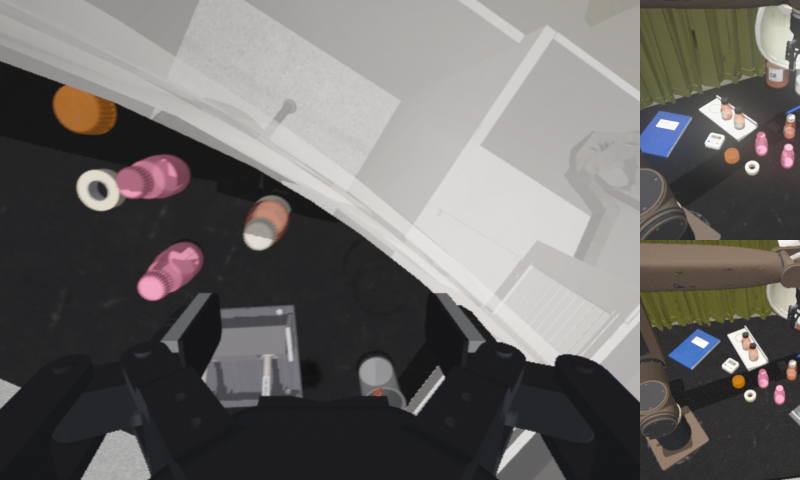

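Now the wrist view shows the white cap at (262,236), the two pink bottles, the holder at (250,350), and the hood rim from (0,60) through (340,205) to (560,370). I'll refit the rim with this view.

```bash
python3 - <<'E'
from h import *
a=optics.read_camera('scene');b=optics.read_camera('side');w=dict(np.load('w3.npz'))
print('cam',(-w['R'].T@w['t']).round(3))
A=np.array([(291,70),(305,25),(300,105),(320,123),(345,133),(370,136),(400,132),(440,110),(480,68),(500,35),(505,10)],float)
B=np.array([(313,95),(318,70),(325,125),(350,150),(375,162),(400,167),(440,163),(480,145),(505,115),(514,85),(505,45),(480,20)],float)
W=np.array([(0,60),(100,95),(250,155),(340,205),(400,255),(500,330),(560,370)],float)
th=np.linspace(0,2*np.pi,400)
def circ(p):
    n=np.array([np.cos(p[3])*np.sin(p[4]),np.sin(p[3])*np.sin(p[4]),np.cos(p[4])])
    u=np.cross(n,[.123,.9,.3]);u/=np.linalg.norm(u);v=np.cross(n,u)
    return p[:3]+p[5]*(np.cos(th)[:,None]*u+np.sin(th)[:,None]*v),n
def f(p,sets):
    X,_=circ(p);r=[]
    for c,o in sets:
        q=X@np.array(c['R']).T+c['t'];q=q[:,:2]/np.maximum(q[:,2:],.02)*c['K'][0,0]+c['K'][:2,2]
        r.append(np.sqrt(((o[:,None]-q[None])**2).sum(-1)).min(1))
    return np.concatenate(r)
best=None;sets=[(a,A),(b,B),(w,W)]
for s in [(.8,.1,.2),(.7,.15,.3),(.9,.3,.4),(.8,.2,.5)]:
   for az in (0,2,4):
    for el in (.3,1.2):
     for R in (.12,.25):
      r=least_squares(f,[*s,az,el,R],args=(sets,),loss='soft_l1')
      if best is None or r.cost<best.cost:best=r
X,n=circ(best.x);print(np.round(best.x,3),n.round(2),best.cost.round(1),best.fun.round(0),X.min(0).round(3),X.max(0).round(3))
print(X[::25].round(2).tolist())
for nm,p in (('bottle',[262,236]),):print(nm,tri([(w,p)],.112),tri([(w,p),(a,(361,233)),(b,(365,243))],.112))
E
```

```text
cam [0.594 0.03  0.425]
[ 0.676 -0.013  0.428  4.176  1.32   0.184] [-0.49 -0.83  0.25] 227.3 [ 1. 20.  8.  5.  1.  2.  2.  0.  8. 16. 17.  2.  3.  1.  4.  4.  3.  0.
  5.  5.  0. 13. 29. 23.  0. 27. 30. 17.  2.  4.] [ 0.517 -0.114  0.25 ] [0.836 0.089 0.606]
[[0.53, 0.04, 0.32], [0.57, 0.0, 0.28], [0.63, -0.04, 0.25], [0.69, -0.07, 0.25], [0.75, -0.1, 0.28], [0.8, -0.11, 0.33], [0.83, -0.11, 0.4], [0.84, -0.1, 0.47], [0.82, -0.07, 0.53], [0.78, -0.03, 0.58], [0.72, 0.01, 0.6], [0.66, 0.05, 0.6], [0.6, 0.07, 0.57], [0.55, 0.09, 0.52], [0.52, 0.09, 0.45], [0.52, 0.07, 0.39]]
bottle (array([ 0.5368, -0.0596]), 0.0) (array([ 0.536 , -0.0596]), 2.0)
```

Bottle at (0.536, -0.060), ring at (0.4815, 0.2714), row heading about 8.6°. The hood stays at x > 0.52 and z > 0.25, so I'll go in low on its near side.

```bash
python3 -m creep '[{"x":-5,"y":-15,"z":0,"rx":0,"ry":0,"rz":0,"grip":1.0},{"x":-5,"y":-15,"z":0,"rx":0,"ry":0,"rz":0,"grip":1.0},{"x":-5,"y":-14,"z":0,"rx":0,"ry":0,"rz":0,"grip":1.0},{"x":-4,"y":-14,"z":0,"rx":0,"ry":0,"rz":0,"grip":1.0},{"x":0,"y":0,"z":20,"rx":0,"ry":0,"rz":0,"grip":1.0},{"x":0,"y":0,"z":25,"rx":0,"ry":0,"rz":0,"grip":1.0},{"x":0,"y":0,"z":25,"rx":0,"ry":0,"rz":0,"grip":1.0},{"x":0,"y":0,"z":25,"rx":0,"ry":0,"rz":0,"grip":1.0},{"x":0,"y":0,"z":25,"rx":0,"ry":0,"rz":0,"grip":1.0},{"x":0,"y":0,"z":0,"rx":0,"ry":0,"rz":0,"grip":1.0}]'
python3 - <<'E'
from h import *
w=optics.read_camera('wrist');cv2.imwrite('pics/p4.png',w['color'])
for X in ([.536,-.0596,.112],[.536,-.0596,0]):print(proj(w,X).round())
s=ctrl.get_state();print(s['eef_pos'],s['contact_force'])
E
```

```text
time: 2.47
eef_pos: [0.5333, -0.0576, 0.1549]
tcp_rot: [0.707, 0.707, -0.003, -0.005]
contact_force: [-1.4, -0.2, -0.6]
opening: 0.998
finger_force: 0.0
[328. 268.]
[328. 223.]
[ 0.53487813 -0.05807474  0.15780204] [-0.14547191  0.31759697 -0.13142083]
```

View pics/p4.png

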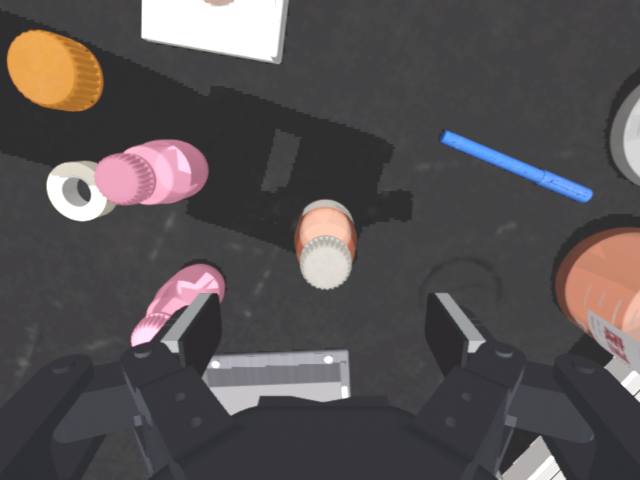

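The white cap is at (327,263), predicted (328,268), so it is centred between the fingers within 3 mm. I'll descend and grip.

```bash
python3 -m creep '[{"x":0,"y":1,"z":18,"rx":0,"ry":0,"rz":0,"grip":1.0},{"x":0,"y":0,"z":18,"rx":0,"ry":0,"rz":0,"grip":1.0},{"x":0,"y":0,"z":18,"rx":0,"ry":0,"rz":0,"grip":1.0},{"x":0,"y":0,"z":18,"rx":0,"ry":0,"rz":0,"grip":1.0},{"x":0,"y":0,"z":18,"rx":0,"ry":0,"rz":0,"grip":1.0},{"x":0,"y":0,"z":18,"rx":0,"ry":0,"rz":0,"grip":1.0},{"x":0,"y":0,"z":17,"rx":0,"ry":0,"rz":0,"grip":1.0},{"x":0,"y":0,"z":0,"rx":0,"ry":0,"rz":0,"grip":1.0},{"x":0,"y":0,"z":0,"rx":0,"ry":0,"rz":0,"grip":0.4},{"x":0,"y":0,"z":0,"rx":0,"ry":0,"rz":0,"grip":0.4}]' 40
python3 -m creep '[{"x":0,"y":0,"z":0,"rx":0,"ry":0,"rz":0,"grip":0.3},{"x":0,"y":0,"z":0,"rx":0,"ry":0,"rz":0,"grip":0.3},{"x":0,"y":0,"z":0,"rx":0,"ry":0,"rz":0,"grip":0.3},{"x":0,"y":0,"z":0,"rx":0,"ry":0,"rz":0,"grip":0.3},{"x":0,"y":0,"z":0,"rx":0,"ry":0,"rz":0,"grip":0.3},{"x":0,"y":0,"z":0,"rx":0,"ry":0,"rz":0,"grip":0.3},{"x":0,"y":0,"z":0,"rx":0,"ry":0,"rz":0,"grip":0.3},{"x":0,"y":0,"z":0,"rx":0,"ry":0,"rz":0,"grip":0.3},{"x":0,"y":0,"z":-2,"rx":0,"ry":0,"rz":0,"grip":0.3},{"x":0,"y":0,"z":-3,"rx":0,"ry":0,"rz":0,"grip":0.3}]'
```

```text
time: 3.35
eef_pos: [0.5408, -0.0596, 0.0393]
tcp_rot: [0.707, 0.707, 0.001, 0.002]
contact_force: [0.7, -0.5, 5.2]
opening: 0.749
finger_force: 0.0
time: 4.18
eef_pos: [0.5386, -0.059, 0.0422]
tcp_rot: [0.707, 0.707, 0.0, 0.001]
contact_force: [0.5, -0.1, -1.3]
opening: 0.509
finger_force: 40.7
```

Gripped with 41 N. TCP-to-foot offset is about 37 mm. Now lift, retract, and swing to the shelf.

```bash
python3 -m creep '[{"x":0,"y":0,"z":-15,"rx":0,"ry":0,"rz":0,"grip":0.3},{"x":0,"y":0,"z":-25,"rx":0,"ry":0,"rz":0,"grip":0.3},{"x":0,"y":0,"z":-25,"rx":0,"ry":0,"rz":0,"grip":0.3},{"x":0,"y":0,"z":-25,"rx":0,"ry":0,"rz":0,"grip":0.3},{"x":0,"y":-10,"z":-25,"rx":0,"ry":0,"rz":0,"grip":0.3},{"x":0,"y":-20,"z":-20,"rx":0,"ry":0,"rz":0,"grip":0.3},{"x":0,"y":-20,"z":-10,"rx":0,"ry":0,"rz":0,"grip":0.3},{"x":0,"y":-20,"z":0,"rx":0,"ry":0,"rz":0,"grip":0.3},{"x":5,"y":-15,"z":0,"rx":0,"ry":0,"rz":0,"grip":0.3},{"x":10,"y":-5,"z":0,"rx":0,"ry":0,"rz":0,"grip":0.3}]'
python3 -m creep '[{"x":20,"y":0,"z":0,"rx":0,"ry":0,"rz":0,"grip":0.3},{"x":25,"y":0,"z":0,"rx":0,"ry":0,"rz":0,"grip":0.3},{"x":25,"y":0,"z":0,"rx":0,"ry":0,"rz":0,"grip":0.3},{"x":25,"y":0,"z":0,"rx":0,"ry":0,"rz":0,"grip":0.3},{"x":25,"y":0,"z":0,"rx":0,"ry":0,"rz":0,"grip":0.3},{"x":25,"y":0,"z":0,"rx":0,"ry":0,"rz":0,"grip":0.3},{"x":25,"y":0,"z":0,"rx":0,"ry":0,"rz":0,"grip":0.3},{"x":25,"y":0,"z":0,"rx":0,"ry":0,"rz":0,"grip":0.3},{"x":20,"y":0,"z":0,"rx":0,"ry":0,"rz":0,"grip":0.3},{"x":0,"y":0,"z":0,"rx":0,"ry":0,"rz":0,"grip":0.3}]'
```

```text
time: 5.02
eef_pos: [0.4466, -0.044, 0.1866]
tcp_rot: [0.708, 0.707, -0.0, 0.0]
contact_force: [0.7, -0.7, -0.4]
opening: 0.508
finger_force: 41.0
time: 5.85
eef_pos: [0.4478, 0.1745, 0.1864]
tcp_rot: [0.706, 0.708, 0.001, -0.001]
contact_force: [0.2, -0.8, -1.2]
opening: 0.509
finger_force: 41.0
```

```bash
python3 -m creep '[{"x":20,"y":3,"z":0,"rx":0,"ry":0,"rz":0,"grip":0.3},{"x":20,"y":5,"z":0,"rx":0,"ry":0,"rz":0,"grip":0.3},{"x":20,"y":6,"z":0,"rx":0,"ry":0,"rz":0,"grip":0.3},{"x":20,"y":8,"z":0,"rx":0,"ry":0,"rz":0,"grip":0.3},{"x":17,"y":12,"z":0,"rx":0,"ry":0,"rz":0,"grip":0.3},{"x":0,"y":0,"z":20,"rx":0,"ry":0,"rz":0,"grip":0.3},{"x":0,"y":0,"z":20,"rx":0,"ry":0,"rz":0,"grip":0.3},{"x":0,"y":0,"z":20,"rx":0,"ry":0,"rz":0,"grip":0.3},{"x":0,"y":0,"z":0,"rx":0,"ry":0,"rz":0,"grip":0.3},{"x":0,"y":0,"z":0,"rx":0,"ry":0,"rz":0,"grip":0.3}]'
python3 - <<'E'
from h import *
cs=[optics.read_camera(n) for n in('wrist','scene','side')]
s=ctrl.get_state();p=s['eef_pos'];print(p,Rn.from_quat(s['tcp_rot']).as_matrix()[:,2])
r=lambda i,x,y,w,h,k:cv2.resize(i[y:y+h,x:x+w],None,fx=k,fy=k,interpolation=cv2.INTER_CUBIC)
w,a,b=[c['color'] for c in cs]
cv2.imwrite('pics/p5.png',np.hstack([cv2.resize(w[:,100:540],(440,480)),np.vstack([r(a,160,135,120,80,3),r(b,200,110,120,80,3)])]))
for c in cs:print([proj(c,X).round().tolist() for X in ([.4815,.2714,.016],[p[0],p[1],p[2]-.037],[p[0],p[1],p[2]+.075],[.4712,.1975,.114])])
E
```

```text
time: 6.68
eef_pos: [0.4812, 0.2676, 0.125]
tcp_rot: [0.707, 0.707, -0.002, -0.001]
contact_force: [0.5, 0.1, -0.5]
opening: 0.509
finger_force: 41.1
[0.48318195 0.26830046 0.12811119] [ 2.88828850e-03  9.50945522e-04 -9.99995377e-01]
[[324.0, 229.0], [327.0, 270.0], [330.0, 445.0], [305.0, 408.0]]
[[211.0, 217.0], [207.0, 190.0], [199.0, 143.0], [229.0, 197.0]]
[[261.0, 195.0], [259.0, 174.0], [254.0, 138.0], [271.0, 186.0]]
```

View pics/p5.png

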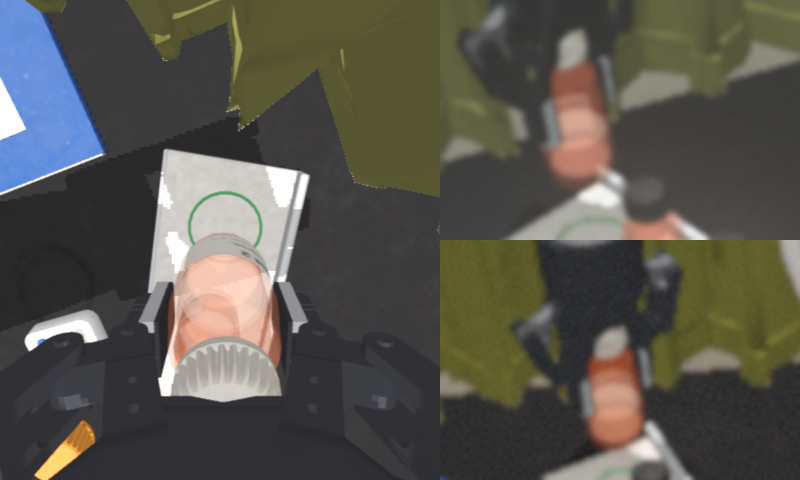

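The wrist view shows the ring centred at full-frame (326,229), predicted (324,229), and the held bottle's foot edge at v≈233, centred at u≈325. The bottle is upright and in line, so I shift 4 mm along +y and lower gently.

```bash
python3 -m creep '[{"x":2,"y":0,"z":10,"rx":0,"ry":0,"rz":0,"grip":0.3},{"x":2,"y":0,"z":12,"rx":0,"ry":0,"rz":0,"grip":0.3},{"x":0,"y":0,"z":12,"rx":0,"ry":0,"rz":0,"grip":0.3},{"x":0,"y":0,"z":12,"rx":0,"ry":0,"rz":0,"grip":0.3},{"x":0,"y":0,"z":8,"rx":0,"ry":0,"rz":0,"grip":0.3},{"x":0,"y":0,"z":6,"rx":0,"ry":0,"rz":0,"grip":0.3},{"x":0,"y":0,"z":4,"rx":0,"ry":0,"rz":0,"grip":0.3},{"x":0,"y":0,"z":3,"rx":0,"ry":0,"rz":0,"grip":0.3},{"x":0,"y":0,"z":1,"rx":0,"ry":0,"rz":0,"grip":0.3},{"x":0,"y":0,"z":0,"rx":0,"ry":0,"rz":0,"grip":0.3}]'
python3 -c "
from h import *
w=optics.read_camera('wrist');s=ctrl.get_state();print(s['eef_pos'],s['contact_force'])"
```

```text
time: 7.67
eef_pos: [0.4821, 0.2721, 0.0583]
tcp_rot: [0.707, 0.707, 0.0, 0.0]
contact_force: [0.3, -1.1, -0.8]
opening: 0.509
finger_force: 41.1
[0.48232098 0.27214924 0.05868994] [ 1.02156043  0.02540602 -0.69542834]
```

```bash
python3 -m creep '[{"x":0,"y":0,"z":1,"rx":0,"ry":0,"rz":0,"grip":0.3},{"x":0,"y":0,"z":1,"rx":0,"ry":0,"rz":0,"grip":0.3},{"x":0,"y":0,"z":1,"rx":0,"ry":0,"rz":0,"grip":0.3},{"x":0,"y":0,"z":1,"rx":0,"ry":0,"rz":0,"grip":0.3},{"x":0,"y":0,"z":0,"rx":0,"ry":0,"rz":0,"grip":0.3},{"x":0,"y":0,"z":0,"rx":0,"ry":0,"rz":0,"grip":0.3},{"x":0,"y":0,"z":0,"rx":0,"ry":0,"rz":0,"grip":0.3},{"x":0,"y":0,"z":0,"rx":0,"ry":0,"rz":0,"grip":0.3},{"x":0,"y":0,"z":0,"rx":0,"ry":0,"rz":0,"grip":0.3},{"x":0,"y":0,"z":0,"rx":0,"ry":0,"rz":0,"grip":0.3}]'
```

```text
time: 8.55
eef_pos: [0.4823, 0.2722, 0.0554]
tcp_rot: [0.707, 0.707, 0.0, 0.0]
contact_force: [-1.8, -0.9, 5.5]
opening: 0.511
finger_force: 41.7
```

Touchdown, with 5.5 N upwards. I'll release and rise straight up.

```bash
python3 -m creep '[{"x":0,"y":0,"z":0,"rx":0,"ry":0,"rz":0,"grip":0.6},{"x":0,"y":0,"z":0,"rx":0,"ry":0,"rz":0,"grip":0.7},{"x":0,"y":0,"z":0,"rx":0,"ry":0,"rz":0,"grip":0.8},{"x":0,"y":0,"z":0,"rx":0,"ry":0,"rz":0,"grip":0.8},{"x":0,"y":0,"z":0,"rx":0,"ry":0,"rz":0,"grip":0.8},{"x":0,"y":0,"z":-10,"rx":0,"ry":0,"rz":0,"grip":0.8},{"x":0,"y":0,"z":-20,"rx":0,"ry":0,"rz":0,"grip":0.8},{"x":0,"y":0,"z":-25,"rx":0,"ry":0,"rz":0,"grip":0.8},{"x":0,"y":0,"z":-25,"rx":0,"ry":0,"rz":0,"grip":0.8},{"x":0,"y":0,"z":-25,"rx":0,"ry":0,"rz":0,"grip":0.8}]'
python3 - <<'E'
from h import *
cs=[optics.read_camera(n) for n in('wrist','scene','side')]
r=lambda i,x,y,w,h,k:cv2.resize(i[y:y+h,x:x+w],None,fx=k,fy=k,interpolation=cv2.INTER_CUBIC)
w,a,b=[c['color'] for c in cs];print(cs[0]['K'][0,0],(-cs[0]['R'].T@cs[0]['t']))
cv2.imwrite('pics/p6.png',np.hstack([w[:,100:540],np.vstack([r(a,170,165,120,80,3),r(b,230,145,120,80,3)])]))
for c in cs:print([proj(c,X).round().tolist() for X in ([.483,.2714,.016],[.483,.2714,.128],[.4712,.1975,.114])])
E
```

```text
time: 9.38
eef_pos: [0.481, 0.2717, 0.1596]
tcp_rot: [0.707, 0.707, -0.001, -0.001]
contact_force: [0.2, -0.3, -0.3]
opening: 0.799
finger_force: 0.0
345.5538103939027 [0.48131008 0.34219112 0.30223577]
[[326.0, 223.0], [327.0, 273.0], [308.0, 372.0]]
[[211.0, 216.0], [203.0, 175.0], [229.0, 197.0]]
[[261.0, 194.0], [257.0, 162.0], [271.0, 186.0]]
```

View pics/p6.png

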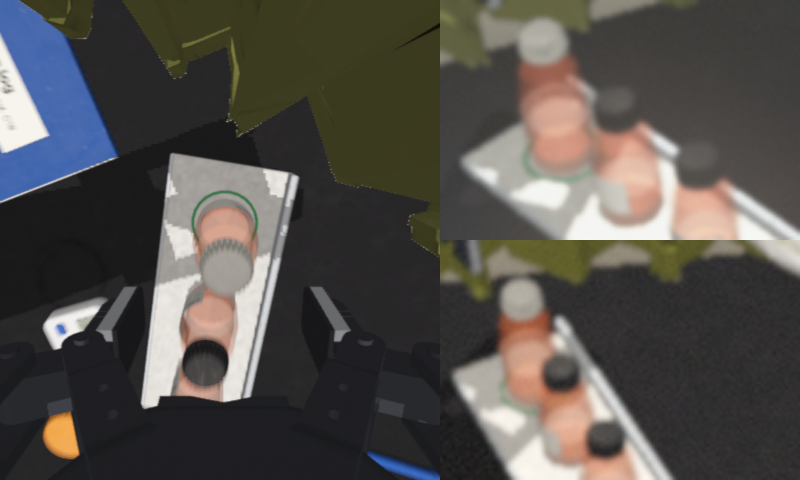

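The white bottle stands on the ring: its foot is concentric with the ring (full-frame 325,222), its cap is at (326,267), and both black-capped bottles are unmoved. Now back past the hood towards the holder.

```bash
python3 -m creep '[{"x":0,"y":-10,"z":-20,"rx":0,"ry":0,"rz":0,"grip":0.8},{"x":-15,"y":-12,"z":-15,"rx":0,"ry":0,"rz":0,"grip":0.8},{"x":-25,"y":-12,"z":0,"rx":0,"ry":0,"rz":0,"grip":0.8},{"x":-30,"y":0,"z":0,"rx":0,"ry":0,"rz":0,"grip":0.8},{"x":-30,"y":0,"z":0,"rx":0,"ry":0,"rz":0,"grip":0.8},{"x":-30,"y":0,"z":0,"rx":0,"ry":0,"rz":0,"grip":0.8},{"x":-30,"y":0,"z":0,"rx":0,"ry":0,"rz":0,"grip":0.8},{"x":-30,"y":0,"z":0,"rx":0,"ry":0,"rz":0,"grip":0.8},{"x":-30,"y":0,"z":0,"rx":0,"ry":0,"rz":0,"grip":0.8},{"x":-30,"y":0,"z":0,"rx":0,"ry":0,"rz":0,"grip":0.8}]'
python3 -m creep '[{"x":-30,"y":0,"z":0,"rx":0,"ry":0,"rz":0,"grip":0.8},{"x":-30,"y":0,"z":0,"rx":0,"ry":0,"rz":0,"grip":0.8},{"x":-30,"y":5,"z":0,"rx":0,"ry":0,"rz":-2,"grip":0.8},{"x":-25,"y":10,"z":0,"rx":0,"ry":-5,"rz":-2,"grip":0.8},{"x":-20,"y":15,"z":0,"rx":0,"ry":-5,"rz":0,"grip":0.8},{"x":-15,"y":15,"z":0,"rx":0,"ry":-5,"rz":0,"grip":0.8},{"x":-10,"y":15,"z":0,"rx":0,"ry":-5,"rz":0,"grip":0.8},{"x":0,"y":10,"z":0,"rx":0,"ry":-5,"rz":0,"grip":0.8},{"x":0,"y":5,"z":0,"rx":0,"ry":-5,"rz":0,"grip":0.8},{"x":0,"y":0,"z":0,"rx":0,"ry":-5,"rz":0,"grip":0.8}]'
```

```text
time: 10.37
eef_pos: [0.4463, 0.0209, 0.1922]
tcp_rot: [0.707, 0.707, -0.001, -0.002]
contact_force: [0.4, 0.2, 0.6]
opening: 0.802
finger_force: 0.0
time: 11.2
eef_pos: [0.5268, -0.1326, 0.1995]
tcp_rot: [0.65, 0.698, -0.207, 0.22]
contact_force: [-1.6, -0.5, -0.7]
opening: 0.799
finger_force: 0.0
```

```bash
python3 - <<'E'
from h import *
w=optics.read_camera('wrist');s=ctrl.get_state();np.savez('w7.npz',K=w['K'],R=w['R'],t=w['t'])
im=w['color'];cv2.imwrite('pics/p7.png',im)
hsv=cv2.cvtColor(im,cv2.COLOR_BGR2HSV)
m=cv2.inRange(hsv,(105,120,60),(130,255,255));n,l,st,ce=cv2.connectedComponentsWithStats(m)
print([(st[i,4],ce[i].round(1)) for i in range(1,n) if st[i,4]>15])
R=Rn.from_quat(s['tcp_rot']).as_matrix();print(s['eef_pos'],R.round(3).tolist())
for X in ([.5308,-.3331,.1346],[.5205,-.2381,.0447],[.527,-.278,.079],[.4498,-.3377,.1359]):
    print(proj(w,X).round(),'tool mm',(R.T@(np.array(X)-s['eef_pos'])*1000).round())
E
```

```text
[(np.int32(22), array([311.5, 340.9]))]
[ 0.52498325 -0.13081908  0.19676073] [[-0.063, 0.997, 0.035], [0.815, 0.072, -0.576], [-0.577, -0.008, -0.817]]
[313. 337.] tool mm [-129.   -8.  167.]
[309. 209.] tool mm [  1. -11. 186.]
[313. 261.] tool mm [-52.  -8. 181.]
[233. 338.] tool mm [-129.  -89.  166.]
```

View pics/p7.png

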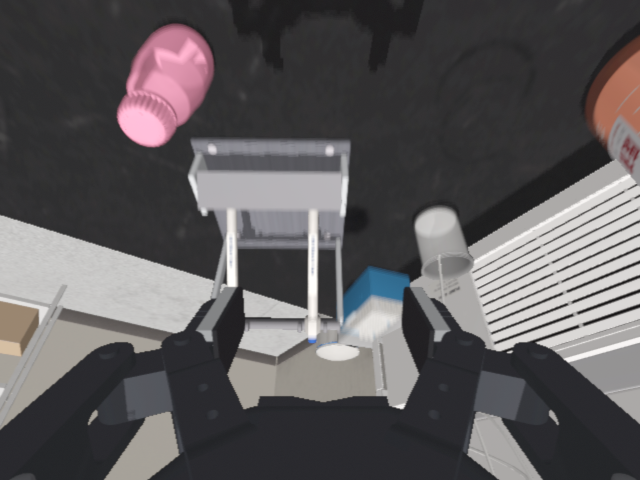

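The blue plug is at (312,340), predicted (313,337), and its shaft runs straight up the image to (314,209), so it is aligned with the tool's x axis. The column centre is at tool (-52,-8,181). I'll close the hand to half opening and go in.

```bash
python3 -m creep '[{"x":-13,"y":-2,"z":0,"rx":0,"ry":0,"rz":0,"grip":0.5},{"x":-13,"y":-2,"z":5,"rx":0,"ry":0,"rz":0,"grip":0.5},{"x":-13,"y":-2,"z":10,"rx":0,"ry":0,"rz":0,"grip":0.5},{"x":-13,"y":-1,"z":15,"rx":0,"ry":0,"rz":0,"grip":0.5},{"x":0,"y":0,"z":20,"rx":0,"ry":0,"rz":0,"grip":0.5},{"x":0,"y":0,"z":20,"rx":0,"ry":0,"rz":0,"grip":0.5},{"x":0,"y":0,"z":20,"rx":0,"ry":0,"rz":0,"grip":0.5},{"x":0,"y":0,"z":10,"rx":0,"ry":0,"rz":0,"grip":0.5},{"x":0,"y":0,"z":0,"rx":0,"ry":0,"rz":0,"grip":0.5},{"x":0,"y":0,"z":0,"rx":0,"ry":0,"rz":0,"grip":0.5}]'
python3 - <<'E'
from h import *
w=optics.read_camera('wrist');s=ctrl.get_state()
R=Rn.from_quat(s['tcp_rot']).as_matrix();p=s['eef_pos'];print(s['contact_force'].round(1) if hasattr(s['contact_force'],'round') else s['contact_force'])
for X in ([.527,-.278,.079],[.5235,-.2381,.0447],[.525,-.252,.0545]):print(proj(w,X).round(),(R.T@(np.array(X)-p)*1000).round())
g=cv2.cvtColor(w['color'],cv2.COLOR_BGR2GRAY)
for v in (180,200,220,240,260,280,300):
    r=g[v,240:400].astype(int);k=np.where(r>170)[0];print(v,r[::8].tolist(),(k.min()+240,k.max()+240) if len(k) else '')
E
```

```text
time: 12.08
eef_pos: [0.5259, -0.2328, 0.148]
tcp_rot: [0.65, 0.698, -0.206, 0.218]
contact_force: [0.4, -0.0, 0.5]
opening: 0.501
finger_force: 0.0
[ 0.1  0.1 -0.8]
[320. 241.] [ 3. -3. 83.]
[319. 162.] [56. -3. 89.]
[320. 188.] [39. -3. 89.]
180 [142, 143, 143, 143, 143, 141, 139, 143, 141, 144, 240, 144, 145, 140, 146, 141, 30, 26, 27, 33] (np.int64(314), np.int64(326))
200 [132, 144, 145, 142, 142, 140, 141, 144, 141, 131, 206, 105, 145, 139, 145, 63, 28, 27, 35, 46] (np.int64(314), np.int64(326))
220 [141, 139, 141, 141, 143, 139, 141, 143, 139, 143, 215, 141, 144, 139, 168, 50, 51, 47, 47, 47] (np.int64(313), np.int64(326))
240 [47, 47, 48, 49, 50, 47, 47, 47, 50, 108, 238, 67, 52, 50, 168, 48, 51, 50, 50, 50] (np.int64(313), np.int64(354))
260 [47, 48, 48, 47, 47, 47, 48, 48, 47, 117, 255, 56, 47, 47, 158, 50, 49, 48, 76, 95] (np.int64(313), np.int64(356))
280 [46, 48, 50, 51, 46, 47, 47, 49, 46, 133, 255, 52, 47, 49, 132, 88, 78, 79, 85, 91] (np.int64(313), np.int64(357))
300 [43, 54, 132, 39, 34, 48, 49, 47, 50, 151, 248, 50, 51, 49, 108, 160, 81, 33, 116, 132] (np.int64(313), np.int64(358))
```

Column at u=320 as predicted. The remaining shift is x +3, y -3, z +102.

```bash
python3 -m creep '[{"x":1,"y":-1,"z":15,"rx":0,"ry":0,"rz":0,"grip":0.5},{"x":1,"y":-1,"z":15,"rx":0,"ry":0,"rz":0,"grip":0.5},{"x":1,"y":-1,"z":15,"rx":0,"ry":0,"rz":0,"grip":0.5},{"x":0,"y":0,"z":15,"rx":0,"ry":0,"rz":0,"grip":0.5},{"x":0,"y":0,"z":15,"rx":0,"ry":0,"rz":0,"grip":0.5},{"x":0,"y":0,"z":13,"rx":0,"ry":0,"rz":0,"grip":0.5},{"x":0,"y":0,"z":10,"rx":0,"ry":0,"rz":0,"grip":0.5},{"x":0,"y":0,"z":4,"rx":0,"ry":0,"rz":0,"grip":0.5},{"x":0,"y":0,"z":0,"rx":0,"ry":0,"rz":0,"grip":0.5},{"x":0,"y":0,"z":0,"rx":0,"ry":0,"rz":0,"grip":0.5}]'
python3 -m creep '[{"x":0,"y":0,"z":0,"rx":0,"ry":0,"rz":0,"grip":0.0},{"x":0,"y":0,"z":0,"rx":0,"ry":0,"rz":0,"grip":0.0},{"x":0,"y":0,"z":0,"rx":0,"ry":0,"rz":0,"grip":0.0},{"x":0,"y":0,"z":0,"rx":0,"ry":0,"rz":0,"grip":0.0},{"x":0,"y":0,"z":0,"rx":0,"ry":0,"rz":0,"grip":0.0},{"x":0,"y":0,"z":0,"rx":0,"ry":0,"rz":0,"grip":0.0},{"x":0,"y":0,"z":0,"rx":0,"ry":0,"rz":0,"grip":0.0},{"x":0,"y":0,"z":0,"rx":0,"ry":0,"rz":0,"grip":0.0},{"x":0,"y":0,"z":0,"rx":0,"ry":0,"rz":0,"grip":0.0},{"x":0,"y":0,"z":0,"rx":0,"ry":0,"rz":0,"grip":0.0}]' 60
```

```text
time: 12.97
eef_pos: [0.5278, -0.289, 0.0642]
tcp_rot: [0.65, 0.698, -0.206, 0.22]
contact_force: [0.1, 0.5, 0.2]
opening: 0.497
finger_force: 0.0
time: 13.8
eef_pos: [0.5279, -0.2891, 0.0644]
tcp_rot: [0.65, 0.698, -0.205, 0.22]
contact_force: [-0.1, 2.6, 5.2]
opening: 0.09
finger_force: 58.7
```

Gripped. Now draw 60 mm along the rod, which in tool axes is x -0.986, z -0.17.

```bash
python3 -m creep '[{"x":-4,"y":0,"z":-0.7,"rx":0,"ry":0,"rz":0,"grip":0.0},{"x":-6,"y":0,"z":-1,"rx":0,"ry":0,"rz":0,"grip":0.0},{"x":-6,"y":0,"z":-1,"rx":0,"ry":0,"rz":0,"grip":0.0},{"x":-6,"y":0,"z":-1,"rx":0,"ry":0,"rz":0,"grip":0.0},{"x":-6,"y":0,"z":-1,"rx":0,"ry":0,"rz":0,"grip":0.0},{"x":-6,"y":0,"z":-1,"rx":0,"ry":0,"rz":0,"grip":0.0},{"x":-6,"y":0,"z":-1,"rx":0,"ry":0,"rz":0,"grip":0.0},{"x":-6,"y":0,"z":-1,"rx":0,"ry":0,"rz":0,"grip":0.0},{"x":-6,"y":0,"z":-1,"rx":0,"ry":0,"rz":0,"grip":0.0},{"x":-6,"y":0,"z":-1,"rx":0,"ry":0,"rz":0,"grip":0.0}]'
```

```text
time: 14.63
eef_pos: [0.5297, -0.3273, 0.1009]
tcp_rot: [0.652, 0.698, -0.202, 0.216]
contact_force: [5.5, 22.1, -13.8]
opening: 0.087
finger_force: 73.3
```

There is 26 N resisting, so I check whether the rod followed.

```bash
cat > blue.py <<'E'
from h import *
def blob(c,lo,hi,box):
    x0,y0,x1,y1=box;h=cv2.cvtColor(c['color'][y0:y1,x0:x1],cv2.COLOR_BGR2HSV)
    m=cv2.inRange(h,lo,hi);n,l,st,ce=cv2.connectedComponentsWithStats(m)
    return sorted([(int(st[i,4]),*(ce[i]+[x0,y0]).round(1)) for i in range(1,n) if st[i,4]>5],reverse=True)[:3]
a=optics.read_camera('scene');b=optics.read_camera('side')
for c,box in((a,(440,180,540,360)),(b,(400,230,520,380))):
    print('blue',blob(c,(105,110,50),(130,255,255),box),'red',blob(c,(0,150,80),(8,255,255),box)+blob(c,(172,130,80),(180,255,255),box))
s=ctrl.get_state();print(s['eef_pos'],s['contact_force'],s['wrist_torque'])
E
python3 blue.py
```

```text
blue [] red [(6, np.float64(495.0), np.float64(327.5))]
blue [(32, np.float64(481.8), np.float64(335.2))] red [(10, np.float64(429.5), np.float64(356.8))]
[ 0.52971749 -0.32708101  0.10084245] [ 3.27956816 10.57292081 -6.83933796] [ 2.26506388 -0.3750331   0.42779128]
```

```bash
python3 - <<'E'
from blue import *
for k in (0,20,40,53):
    X=np.array([.5308,-.3331,.1346])+k/1000*np.array([.05,-.705,.707]);print(k,proj(a,X).round(1),proj(b,X).round(1))
print(blob(a,(100,80,40),(130,255,255),(480,240,600,320)))
E
```

```text
blue [] red []
blue [(32, np.float64(481.8), np.float64(335.2))] red [(10, np.float64(429.5), np.float64(356.8))]
[ 0.52970297 -0.32707735  0.10083263] [ 3.5828913   9.90427817 -7.02020634] [ 2.19702565 -0.29140357  0.27503378]
0 [511. 291.] [460.  330.9]
20 [522.5 288.9] [467.5 332.3]
40 [534.5 286.6] [475.3 333.7]
53 [542.5 285.1] [480.5 334.6]
[(93, np.float64(549.8), np.float64(316.1)), (35, np.float64(543.1), np.float64(285.7))]
```

The rod came out fully (blue plug moved 54 mm, as expected). The force is the fingertips touching the rest bar, so I ease back a little and lift straight up.

```bash
python3 -m creep '[{"x":4,"y":0,"z":0,"rx":0,"ry":0,"rz":0,"grip":0.0},{"x":4,"y":0,"z":0,"rx":0,"ry":0,"rz":0,"grip":0.0},{"x":-2,"y":0,"z":-5,"rx":0,"ry":0,"rz":0,"grip":0.0},{"x":-4,"y":0,"z":-10,"rx":0,"ry":0,"rz":0,"grip":0.0},{"x":-7,"y":0,"z":-12,"rx":0,"ry":0,"rz":0,"grip":0.0},{"x":-8,"y":0,"z":-12,"rx":0,"ry":0,"rz":0,"grip":0.0},{"x":-8,"y":0,"z":-12,"rx":0,"ry":0,"rz":0,"grip":0.0},{"x":-8,"y":0,"z":-12,"rx":0,"ry":0,"rz":0,"grip":0.0},{"x":-8,"y":0,"z":-12,"rx":0,"ry":0,"rz":0,"grip":0.0},{"x":-8,"y":0,"z":-12,"rx":0,"ry":0,"rz":0,"grip":0.0}]'
python3 -m creep '[{"x":-11,"y":0,"z":-16,"rx":0,"ry":0,"rz":0,"grip":0.0},{"x":-11,"y":0,"z":-16,"rx":0,"ry":0,"rz":0,"grip":0.0},{"x":-11,"y":0,"z":-16,"rx":0,"ry":0,"rz":0,"grip":0.0},{"x":-11,"y":0,"z":-16,"rx":0,"ry":0,"rz":0,"grip":0.0},{"x":-5,"y":-5,"z":-8,"rx":0,"ry":5,"rz":0,"grip":0.0},{"x":0,"y":-10,"z":0,"rx":0,"ry":5,"rz":0,"grip":0.0},{"x":0,"y":-10,"z":0,"rx":0,"ry":5,"rz":0,"grip":0.0},{"x":5,"y":-10,"z":0,"rx":0,"ry":5,"rz":0,"grip":0.0},{"x":10,"y":-10,"z":0,"rx":0,"ry":5,"rz":0,"grip":0.0},{"x":10,"y":-10,"z":0,"rx":0,"ry":5,"rz":0,"grip":0.0}]'
```

```text
time: 15.67
eef_pos: [0.5299, -0.3181, 0.2046]
tcp_rot: [0.65, 0.697, -0.206, 0.22]
contact_force: [0.0, -0.3, -1.4]
opening: 0.087
finger_force: 59.7
time: 16.5
eef_pos: [0.4728, -0.2963, 0.285]
tcp_rot: [0.681, 0.731, -0.029, 0.031]
contact_force: [-0.7, 0.0, -2.6]
opening: 0.09
finger_force: 59.6
```

Clear and held. Now finish levelling (+15° more) and turn 13° to the row heading, lowering to 0.235 and coming in to x≈0.44.

```bash
python3 -m creep '[{"x":0,"y":-5,"z":5,"rx":0,"ry":5,"rz":0,"grip":0.0},{"x":0,"y":-5,"z":8,"rx":0,"ry":5,"rz":0,"grip":0.0},{"x":0,"y":-5,"z":8,"rx":0,"ry":5,"rz":0,"grip":0.0},{"x":5,"y":-5,"z":8,"rx":0,"ry":0,"rz":4,"grip":0.0},{"x":10,"y":-5,"z":8,"rx":0,"ry":0,"rz":4,"grip":0.0},{"x":15,"y":-8,"z":8,"rx":0,"ry":0,"rz":4,"grip":0.0},{"x":20,"y":-5,"z":5,"rx":0,"ry":0,"rz":1,"grip":0.0},{"x":20,"y":-3,"z":2,"rx":0,"ry":0,"rz":0,"grip":0.0},{"x":0,"y":0,"z":0,"rx":0,"ry":0,"rz":0,"grip":0.0},{"x":0,"y":0,"z":0,"rx":0,"ry":0,"rz":0,"grip":0.0}]'
cat > st.py <<'E'
from h import *
s=ctrl.get_state();p=np.array(s['eef_pos']);R=Rn.from_quat(s['tcp_rot']).as_matrix()
q=Rn.from_euler('y',0).as_matrix();d=R@Rn.from_rotvec([0,np.radians(-10),0]).as_matrix()[:,0]
print('tcp',p.round(4),'R',R.round(3).tolist(),'q',np.round(s['qpos'],2))
print('rod dir (expected)',d.round(3),'heading err deg',np.degrees(np.arctan2(d[0],d[1])-np.arctan2(.0228,.150)).round(1))
g=p-.019*R[:,2];print('grasp',g.round(3))
for T in ([.437,-.05,.25],[.437,.15,.25],[.4705,.1967,.25]):print(T,'tool mm',(R.T@(np.array(T)-g)*1000).round())
E
python3 st.py
```

```text
time: 17.33
eef_pos: [0.4387, -0.2217, 0.2454]
tcp_rot: [0.757, 0.648, 0.051, -0.069]
contact_force: [0.1, 0.5, -0.7]
opening: 0.086
finger_force: 59.6
tcp [ 0.4387 -0.2217  0.2454] R [[0.155, 0.988, -0.013], [0.974, -0.151, 0.171], [0.167, -0.039, -0.985]] q [-0.74 -0.08  1.95  0.12  1.39 -0.61]
rod dir (expected) [ 0.151  0.989 -0.006] heading err deg 0.0
grasp [ 0.439 -0.225  0.264]
[0.437, -0.05, 0.25] tool mm [168. -28.  44.]
[0.437, 0.15, 0.25] tool mm [362. -58.  78.]
[0.4705, 0.1967, 0.25] tool mm [413. -32.  86.]
```

```bash
python3 -m creep '[{"x":20,"y":-3,"z":5,"rx":0,"ry":0,"rz":0,"grip":0.0},{"x":24,"y":-3,"z":5,"rx":0,"ry":0,"rz":0,"grip":0.0},{"x":24,"y":-4,"z":5,"rx":0,"ry":0,"rz":0,"grip":0.0},{"x":24,"y":-4,"z":5,"rx":0,"ry":0,"rz":0,"grip":0.0},{"x":24,"y":-4,"z":5,"rx":0,"ry":0,"rz":0,"grip":0.0},{"x":24,"y":-4,"z":5,"rx":0,"ry":0,"rz":0,"grip":0.0},{"x":24,"y":-4,"z":5,"rx":0,"ry":0,"rz":0,"grip":0.0},{"x":24,"y":-4,"z":5,"rx":0,"ry":0,"rz":0,"grip":0.0},{"x":24,"y":-4,"z":5,"rx":0,"ry":0,"rz":0,"grip":0.0},{"x":24,"y":-4,"z":5,"rx":0,"ry":0,"rz":0,"grip":0.0}]'
python3 -m creep '[{"x":24,"y":-4,"z":5,"rx":0,"ry":0,"rz":0,"grip":0.0},{"x":24,"y":-4,"z":5,"rx":0,"ry":0,"rz":0,"grip":0.0},{"x":24,"y":-4,"z":5,"rx":0,"ry":0,"rz":0,"grip":0.0},{"x":24,"y":-4,"z":5,"rx":0,"ry":0,"rz":0,"grip":0.0},{"x":24,"y":-4,"z":5,"rx":0,"ry":0,"rz":0,"grip":0.0},{"x":20,"y":0,"z":5,"rx":0,"ry":0,"rz":0,"grip":0.0},{"x":15,"y":5,"z":3,"rx":0,"ry":0,"rz":0,"grip":0.0},{"x":12,"y":8,"z":2,"rx":0,"ry":0,"rz":0,"grip":0.0},{"x":5,"y":8,"z":1,"rx":0,"ry":0,"rz":0,"grip":0.0},{"x":0,"y":0,"z":0,"rx":0,"ry":0,"rz":0,"grip":0.0}]'
python3 st.py
```

```text
time: 18.17
eef_pos: [0.4382, 0.0224, 0.2373]
tcp_rot: [0.758, 0.647, 0.052, -0.07]
contact_force: [-0.1, 0.1, -0.6]
opening: 0.087
finger_force: 59.6
time: 19.0
eef_pos: [0.467, 0.1956, 0.2306]
tcp_rot: [0.757, 0.647, 0.052, -0.07]
contact_force: [-0.6, -0.5, -0.1]
opening: 0.088
finger_force: 59.6
tcp [0.467  0.1956 0.2306] R [[0.157, 0.988, -0.012], [0.973, -0.152, 0.173], [0.169, -0.039, -0.985]] q [ 0.11 -0.12  2.02  0.18  1.24  0.2 ]
rod dir (expected) [ 0.152  0.988 -0.005] heading err deg 0.1
grasp [0.467 0.192 0.249]
[0.437, -0.05, 0.25] tool mm [-240.    7.  -42.]
[0.437, 0.15, 0.25] tool mm [-46. -23.  -8.]
[0.4705, 0.1967, 0.25] tool mm [5. 2. 0.]
```

Over the row within 5 mm. I check the rod's ends, and compare the black bottles and red plug with the first pictures.

```bash
python3 - <<'E'
from blue import *
g=np.array([.467,.192,.249]);d=np.array([.152,.988,-.005]);ob={}
for n,c in(('scene',a),('side',b)):
    for k in(-.078,.078):
        u,v=proj(c,g+k*d).round().astype(int);print(n,k,(u,v),blob(c,(103,90,40),(130,255,255),(max(u-30,0),max(v-30,0),u+30,v+30)))
    i0=cv2.imread(f'pics/{n}0.png')
    for nm,X in(('black1 foot/label',[.470,.1975,.05]),('black2',[.4587,.1212,.09]),('red plug',[.4498,-.3377,.1359]),('white(ref)',[.536,-.0596,.09])):
        u,v=proj(c,X).round().astype(int);s=np.s_[v-12:v+13,u-12:u+13]
        sh=cv2.matchTemplate(cv2.cvtColor(c['color'],6)[v-20:v+21,u-20:u+21],cv2.cvtColor(i0,6)[s],cv2.TM_CCOEFF_NORMED)
        _,m,_,l=cv2.minMaxLoc(sh);print(n,nm,'match',round(m,2),'shift',(l[0]-8,l[1]-8))
E
```

```text
blue [] red []
blue [] red [(10, np.float64(429.5), np.float64(356.8))]
[0.46573094 0.19482601 0.23010264] [-0.18755076 -0.23554291 -0.25322961] [-0.09304734 -0.01080859  0.05838951]
scene -0.078 (np.int64(252), np.int64(159)) [(18, np.float64(251.1), np.float64(157.9))]
scene 0.078 (np.int64(193), np.int64(123)) []
scene black1 foot/label match 0.61 shift (0, 0)
scene black2 match 0.96 shift (0, 0)
scene red plug match 1.0 shift (0, 0)
scene white(ref) match 0.44 shift (-3, -7)
side -0.078 (np.int64(281), np.int64(166)) [(26, np.float64(281.1), np.float64(166.6))]
side 0.078 (np.int64(250), np.int64(122)) []
side black1 foot/label match 0.92 shift (0, 0)
side black2 match 0.94 shift (0, 0)
side red plug match 0.94 shift (0, 0)
side white(ref) match 0.21 shift (-8, -1)
```

The rod's blue end is within 1 px of prediction in both views, so it is level and parallel. The black bottles and the red column show no shift. Handing in.

```bash
python3 -c "
from plant import sign_off
print(sign_off())"
```

```text
the job is handed in; nothing more can be done
None
```

I handed the job in after about 19 s of robot time: the white-capped bottle stands on the green ring, and the blue-ended column is held level over the row middle, parallel to the row and about 12 cm above the caps, with no shift seen in the black-capped bottles or the red column (no verdict was returned).

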